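# Slide a power module along the jig rail into its corner nest

### The job

On the brown test jig, push the finned power module flat against the long steel rail well before the pocket, then slide it along the rail, keeping it against the rail, into the corner pocket until it sits flat against the rail and fully home against the end stop. Only push it with the fingers: it must stay down on the jig, never lifted or tipped. Leave everything else where it is, including the plain block and the capacitor that stand on the jig.

Things in the scene. Friction and masses are not known exactly. Their poses are not given: they have to be found in the camera images.
- jig: Brown laminate test jig, fixed to the table; its place and yaw vary. Slab 170 mm (its x, from -100 to +70) by 300 mm (its y, -150 to +150), 10 mm thick, origin on the underside. +x points across the slab to the rail, +y along the rail to the pocket. Steel bars 14 mm tall stand on the slab (tops 24 mm over the table): rail, end stop, lip.
- rail (a point): Point on the rail's face (jig x = +40 mm, y = 0), at the slab's upper face; axes as the jig's. The rail runs along the jig's y from -130 to +150 mm and is 18 mm thick; the module goes on its -x side.
- stop (a point): Point on the end stop's face (jig y = +130 mm), midway across the pocket mouth, at the slab's upper face; axes as the jig's. The end stop bar runs across x, at right angles to the rail, from x = -40 mm to the rail.
- lip (a point): Mouth corner of the short lip, at (-1, 108, 10) mm in the jig's frame. The lip is parallel to the rail, from y = 108 to 130 and x = -15 to -1 mm. Rail, stop and lip bound the corner pocket, 41 mm wide (4 mm wider than the module) and 22 mm deep, open only along the rail towards -y; 36 mm of the seated module stick out of it.
- nest (a point): Where the module's origin lies when seated against rail and end stop: at (21.5, 101, 10) mm in the jig's frame, on the slab's upper face; axes as the jig's.
- module: Loose finned power module, a box 37 (x) by 58 (y) by 22 mm tall: black case, aluminium fins lengthwise on top; 0.06 to 0.13 kg, slides on the slab. Origin at the centre of its underside. Starts 70 to 90 mm from the rail face, its y within 0.3 rad of the jig's y, at jig y about -80 or about +5 mm (the plain block at the other). Nothing is between it and the rail.
- block: Loose plain aluminium block without fins, 28 mm (x) by 40 mm (y) by 16 mm tall, origin at the centre of its underside; on the slab in the other of the two places. Leave it alone.
- capacitor: Loose black capacitor can standing upright on the slab, 22 mm diameter, 30 mm tall, origin at the centre of its underside; near the slab's edge away from the rail, towards the pocket end (about x = -85, y = +105 mm in the jig's frame). Leave it alone.
- multimeter: Loose red multimeter lying on the table to the right of the jig, 90 x 180 x 40 mm, origin at the centre of its underside. Leave it alone.
- jar: Loose small jar with green cap, 40 mm diameter, 65 mm tall, to the right of the jig, origin at the centre of its underside. Leave it alone.
- screwdriver: Loose screwdriver with red handle lying on the table to the left, nearer the robot. Leave it alone.
- brush: Loose brush with red handle lying on the table beyond the jig. Leave it alone.
- tipcup: Loose steel cup, 60 mm diameter, 55 mm tall, on the table to the right, nearer the robot, origin at the centre of its underside. Leave it alone.
Things that resemble listed ones, but are neither listed nor needed, are in the scene too. Leave any purple or yellow look-alike of the module alone.

How it is judged:
By the outcome, as a careful person would: the job done as asked, in the order asked, and still so for the second after the job is handed in, with the robot touching nothing.
It also fails if it takes over 48 s, if anything falls off the work surface, if the arm or the gripper's body presses on something with over 40 N, if the wrist force passes 120 N, or if a joint passes its speed limit or range.

### The arm

A 7-joint arm with a two-finger parallel gripper is mounted at the origin on the work surface. World frame = base frame: x ahead of the robot, y to its left, z up, the work surface at z = 0. Lengths are in m, angles in rad, forces in N, time in s.
With the tool pointing down it reaches from about 0.4 to 0.875 m from the base axis. Payload 6.5 kg.
Tool frame: the origin (TCP) lies midway between the tips of the shut fingers; the grasp point (between the pads) lies manip.grasp_offset behind it (manip.grasp_offset is the distance from the TCP to the grasp point, in m); z points along the fingers, y is the line along which they close (so a half turn about z gives the same grasp; the last joint's range is limited). The gripper opens to 88 mm and grips with 3 to 60 N. Pads are 18 mm wide; open, the fingers measure 123 mm over their backs; the gripper's body (75 mm by 187 mm) begins 45 mm behind the grasp point.
Start: joints at [1.256, 0.536, -0.004, 1.538, 0.003, 1.067, -0.071], TCP at [0.16, -0.63, 0.239] pointing down, gripper open.
Joint ranges: [-2.7, 2.7], [-0.37, 2.16], [-1.27, 1.26], [0.24, 2.4], [-1.31, 4.45], [0.19, 1.91], [-2.76, 2.76]. Speed limits (rad/s): [2.39, 2.39, 3.14, 3.14, 3.14, 3.14, 3.14].

### API

Orientations are given as [roll, pitch, yaw] about the fixed x, y, z axes, in that order (R = Rz(yaw) Ry(pitch) Rx(roll)).
In Python, from workcell import manip gives the robot as it stands. Calls block until the motion is done:
- manip.move_pose(position, orientation): joint-space move of the TCP to a pose.
- manip.servo_line(position, frame=None, velocity=0.15): straight line of the TCP; frame=None keeps the orientation; velocity is the mean speed in m/s.
- manip.move_j(angles): joint-space move.
- manip.command_gripper(opening): finger opening in m; the grip force is fixed at half the most; returns when the fingers have stopped.
- manip.hold(seconds).
- manip.inverse_kinematics(position, orientation): joint angles nearest the present ones, or None.
- manip.grab_frame(name): name is "side" or "top"; returns the picture (480x640x3 uint8, red, green, blue); there is no depth.
- manip.camera_model(name): a dict with "fov_y" (degrees; the focal length in pixels is half the picture's height over the tangent of half this angle, whatever the lens; pixels are square), "cx", "cy" (the principal point, pixels), "world_from_camera" (4x4, takes a point from camera to world coordinates). Camera axes: x right, y up, looking along -z (the intrinsics and any distortion apply to the point x, -y, -z); pixel columns grow to the right and rows downward; lengths in m; the calibration is good to about 2 mm. A picture is of the moment at which its call begins. camera_model takes no time and is no camera call.
A pose or a line that the arm cannot do raises manip.MotionError and nothing moves.
- manip.hand_in(): hands the job in; it is judged then, once.
Trained networks look in the newest picture that a camera, given by its name, has taken for a name from the list of things; names that differ only in an ending like _2 or _b are one class to them, and where a whole thing is asked for, a point or a joint stands for the part that bears it (a point fixed in the world has none). Each returns a list of dicts, best first, with "p" (0 to 1); they miss things now and then, are a little off and sometimes report something else, mostly with a low value. They report only what shows in the picture. A call takes as long as a camera call. They do not tell look-alikes from the thing itself.
- manip.look_for(camera, thing): "extent" ([left, top, right, bottom] in pixels, round what is visible of it).
- manip.cut_out(camera, thing): "region" (480x640 bool, what is visible of it) and "extent" ([left, top, right, bottom] in pixels, round what is visible of it).
Readings, each from a call of its own:
- manip.get_t(): time.
- manip.get_joint_pos(): joint angles.
- manip.get_qd(): joint speeds.
- manip.get_tau(): joint torques, N m.
- manip.get_tool_pos(): TCP position.
- manip.get_tcp_rot(): TCP orientation.
- manip.get_contact_force(): force on the tool from outside, world axes, zero at the start.
- manip.get_wrist_torque(): the same for the moment, N m.
- manip.get_opening(): finger opening in m.
- manip.get_gripper_force(): force on a finger pad.
Only numpy, scipy, OpenCV 4.12 (cv2) and the standard library are available. Lean on these libraries where they do the work, as an engineer would, in place of code of your own. Each camera call takes 0.05 s, during which the arm holds its last target. There are 200 camera calls.

## Working session

There is one attempt and no reset: what is moved stays moved. The work goes in short steps, each a Python script; the robot and the scene stay as the last script left them, time stands still between calls to the robot, and variables do not carry over. Pictures are saved under pics/ and viewed, at most 10 in all, crops included, and the job is handed in when it is done.

```bash
mkdir -p pics; python3 - <<'E'
from workcell import manip
import cv2,numpy as np
np.set_printoptions(precision=4,suppress=True)
for c in("top","side"):
    im=manip.grab_frame(c); cv2.imwrite(f"pics/{c}0.png",im[:,:,::-1]); print(c,manip.camera_model(c))
    for n in("jig","module","block","capacitor"):
        print(n,[(np.round(d["extent"],1).tolist(),round(d["p"],2)) for d in manip.look_for(c,n)])
print(manip.grasp_offset,manip.get_tool_pos(),manip.get_tcp_rot(),manip.get_t())
E
```

```text
top {'fov_y': 57.24251497267375, 'cx': 317.1624409349919, 'cy': 236.2092659215628, 'world_from_camera': array([[ 0.016 ,  0.9922, -0.1238,  0.4238],
       [-0.9995,  0.0192,  0.0246, -0.0521],
       [ 0.0268,  0.1233,  0.992 ,  0.9397],
       [ 0.    ,  0.    ,  0.    ,  1.    ]])}
jig [([212.3, 168.9, 368.3, 279.5], 0.7)]
module [([312.6, 210.4, 341.1, 239.0], 0.92), ([275.8, 310.1, 295.9, 340.7], 0.79), ([394.4, 227.5, 421.2, 256.0], 0.75), ([113.7, 324.4, 175.5, 370.5], 0.16)]
block [([282.9, 226.7, 306.0, 242.3], 0.65)]
capacitor [([237.5, 266.1, 254.5, 273.1], 0.58)]
side {'fov_y': 45.874321036887984, 'cx': 312.2192537869169, 'cy': 234.02380856039468, 'world_from_camera': array([[-0.8049,  0.3649, -0.468 , -0.0836],
       [-0.5934, -0.487 ,  0.6408,  0.7936],
       [ 0.0059,  0.7935,  0.6085,  0.8645],
       [ 0.    ,  0.    ,  0.    ,  1.    ]])}
jig [([235.3, 211.9, 344.0, 309.8], 0.65)]
module [([351.4, 277.7, 379.5, 304.9], 0.88), ([349.6, 204.7, 376.2, 224.0], 0.7), ([302.3, 223.6, 324.4, 246.3], 0.61)]
block [([294.4, 245.7, 312.5, 263.6], 0.66)]
capacitor [([302.1, 277.6, 311.9, 294.9], 0.6)]
0.0187 [ 0.1601 -0.63    0.2387] [-3.1415  0.      0.2488] 0.5
```

View pics/top0.png

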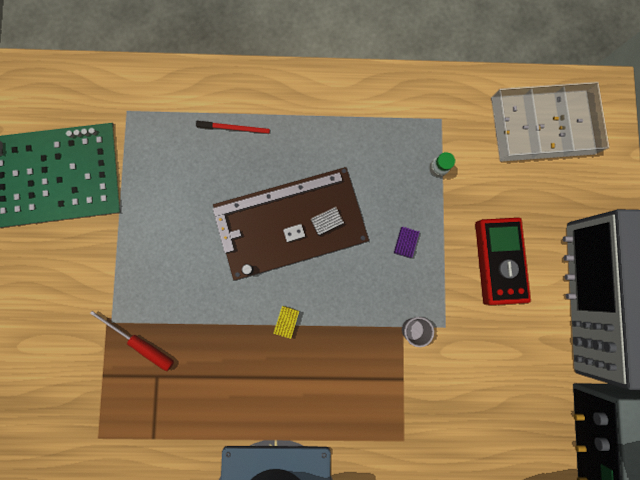

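```bash
python3 - <<'E'
import cv2
im=cv2.imread("pics/top0.png")[150:300,190:390]; cv2.imwrite("pics/c0.png",cv2.resize(im,(800,600),interpolation=cv2.INTER_CUBIC))
im=cv2.imread("pics/side0.png")[180:330,210:410]; cv2.imwrite("pics/c1.png",cv2.resize(im,(800,600),interpolation=cv2.INTER_CUBIC))
E
```

```text
(no output)
```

View pics/c0.png

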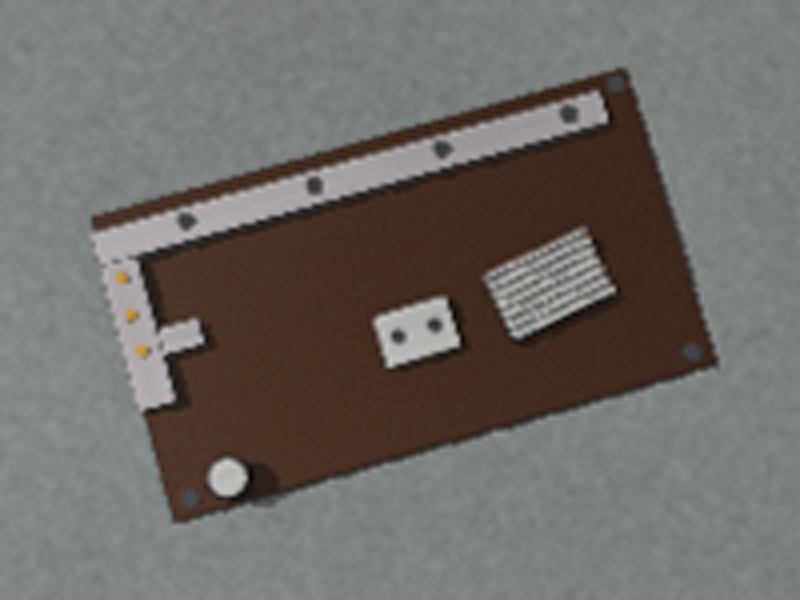

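View pics/c1.png

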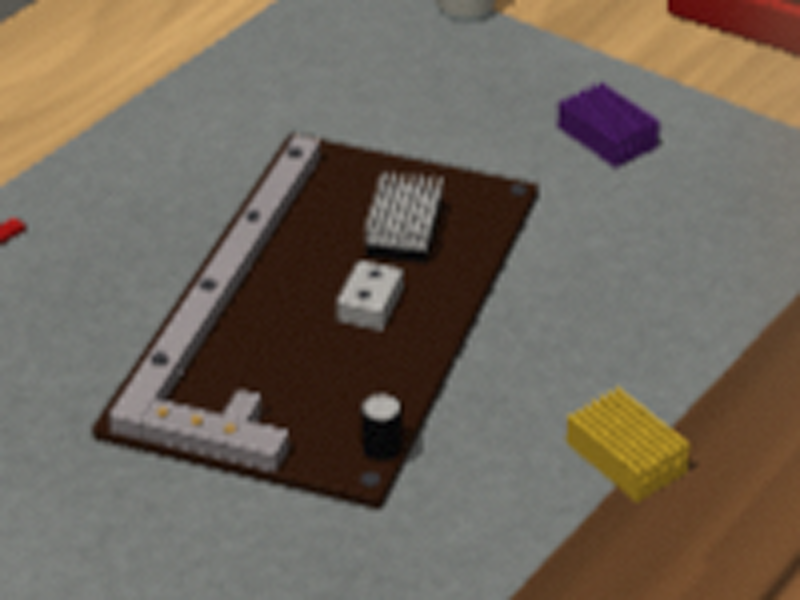

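The top crop (4x, offset 190,150) shows the module, with white fins, at about (550,285). The block is at (417,332), the capacitor at (228,477), the rail along the upper edge and the pocket at left. The purple and yellow look-alikes are off the jig. Next I'll fit the poses from corners in both views.

```bash
cat > h.py <<'E'
from workcell import manip
import numpy as np
from scipy.optimize import least_squares
np.set_printoptions(precision=4,suppress=True)
def proj(c,P):
    m=manip.camera_model(c);f=240/np.tan(np.radians(m["fov_y"])/2)
    q=(np.asarray(P)-m["world_from_camera"][:3,3])@m["world_from_camera"][:3,:3]
    return np.c_[m["cx"]+f*q[:,0]/-q[:,2],m["cy"]-f*q[:,1]/-q[:,2]]
def place(p,L):  # planar pose (x,y,yaw), local points in mm -> world m
    L=np.asarray(L,float)/1e3;c,s=np.cos(p[2]),np.sin(p[2])
    return np.c_[p[0]+c*L[:,0]-s*L[:,1],p[1]+s*L[:,0]+c*L[:,1],L[:,2]]
def fit(obs,p0):  # obs: camera,local pts,pixels
    r=lambda p:np.concatenate([(proj(c,place(p,L))-U).ravel() for c,L,U in obs])
    s=least_squares(r,p0,loss="soft_l1");return s.x,r(s.x)
def tojig(J,w):
    c,s=np.cos(J[2]),np.sin(J[2]);d=np.asarray(w)[:2]-J[:2]
    return np.array([c*d[0]+s*d[1],-s*d[0]+c*d[1]])*1e3
E
cat > fit.py <<'E'
from h import *
T=lambda a:np.array(a)/4+[189.6,149.6]; S=lambda a:np.array(a)/4+[209.6,179.6]
jt=[[70,150,10],[70,-150,10],[-100,-150,10],[-100,150,10],[58,-130,24],[40,-130,24]]
ut=T([[92,217],[625,70],[717,366],[178,522],[601,90],[608,122]])
js=[[70,150,10],[-100,-150,10],[-100,150,10],[40,-130,24],[-40,130,24]]
us=S([[95,430],[538,186],[382,504],[321,141],[288,432]])
for o in ([("top",jt,ut)],[("side",js,us)],[("top",jt,ut),("side",js,us)]):
    J,r=fit(o,[.5,0,.27]);print("jig",J,"res",r.round(2))
h=[[18.5,29,22+10],[18.5,-29,32],[-18.5,-29,32],[-18.5,29,32]]
mt=T([[483,273],[585,226],[617,291],[518,342]]);ms=S([[382,173],[443,178],[430,253],[367,247]])
hs=[h[1],h[2],h[3],h[0]]
for o in ([("top",h,mt)],[("side",hs,ms)],[("top",h,mt),("side",hs,ms)]):
    M,r=fit(o,[.5,-.1,.35]);print("mod",M,tojig(J,M),M[2]-J[2],"res",r.round(2))
np.save("J.npy",J);np.save("M.npy",M)
E
python3 fit.py
```

```text
jig [ 0.5828 -0.0138  0.3017] res [-0.36  0.02  0.49 -0.71  0.51 -0.22 -1.13  0.48 -0.21  0.19  0.47  0.09]
jig [ 0.5787 -0.0098  0.3067] res [-1.02  0.16  0.46 -0.35  0.01 -0.41 -0.09  0.08  0.44  0.34]
jig [ 0.5817 -0.0132  0.3048] res [-0.71  0.73  0.06 -0.41  0.3   0.02 -1.25  1.16 -0.62  0.52  0.07  0.41
 -1.07 -1.32  0.31 -1.36 -0.32 -1.89 -0.09 -0.96  0.21 -1.1 ]
mod [ 0.571  -0.0953  0.4756] [-34.9078 -75.0947] 0.17080781843798754 res [ 0.63  0.62 -0.1   0.39 -0.18 -0.23 -0.26 -0.87]
mod [ 0.5614 -0.0845  0.4988] [-40.8149 -61.8718] 0.19399135923461014 res [ 0.07  2.48 -0.27  2.52 -0.08 -1.77  0.27 -1.65]
mod [ 0.5697 -0.0947  0.487 ] [-36.     -74.1666] 0.182274375432041 res [ 0.33  1.42 -0.53  0.9  -0.44  0.21 -0.38 -0.15  0.04 -0.73 -0.43 -0.61
 -0.5  -5.14 -0.01 -5.1 ]
```

```bash
cat >> h.py <<'E'
J=np.array([.582,-.0133,.3035])
def W(x,y,z): return place(J,[[x,y,z]])[0]
def pose(x,y,z,dy=0): manip.move_pose(W(x,y,z),[np.pi,0,J[2]+dy])
def line(x,y,z,v=.1): manip.servo_line(W(x,y,z),velocity=v)
def F():  # contact force in jig axes
    f=np.array(manip.get_contact_force());c,s=np.cos(J[2]),np.sin(J[2])
    return np.array([c*f[0]+s*f[1],-s*f[0]+c*f[1],f[2]])
def tcp(): return tojig(J,manip.get_tool_pos())
def press(x,y,z,d,ax,lim,n,step=1.0):  # creep along d until force exceeds lim
    f0=F()
    for i in range(n):
        x+=d[0]*step;y+=d[1]*step;line(x,y,z,.03);f=F()-f0
        if -f[ax]>lim:break
    print("press",i,tcp(),f,manip.get_t());return x,y
E
python3 - <<'E'
from h import *
manip.command_gripper(.016)
pose(-80,-75,90);print(manip.get_t())
line(-80,-75,16,.12);print(tcp(),F())
line(-55,-75,16,.08);print(F())
line(-14,-75,16,.05);print(F(),manip.get_t())
press(-14,-75,16,(1,0),0,5,14)
import cv2
for c in("top","side"): cv2.imwrite(f"pics/{c}1.png",cv2.resize(manip.grab_frame(c)[150:330,190:430],(800,600),interpolation=cv2.INTER_CUBIC)[:,:,::-1])
E
```

```text
3.9667
[-79.6167 -75.2393] [-0.0411  0.0693  0.2313]
[-0.009  -0.3875 -0.2276]
[-0.7016 -0.3498 -0.0228] 6.1667
press 7 [ -8.5936 -75.0136] [-7.1711  0.7471  5.2483] 8.1667
```

View pics/side1.png

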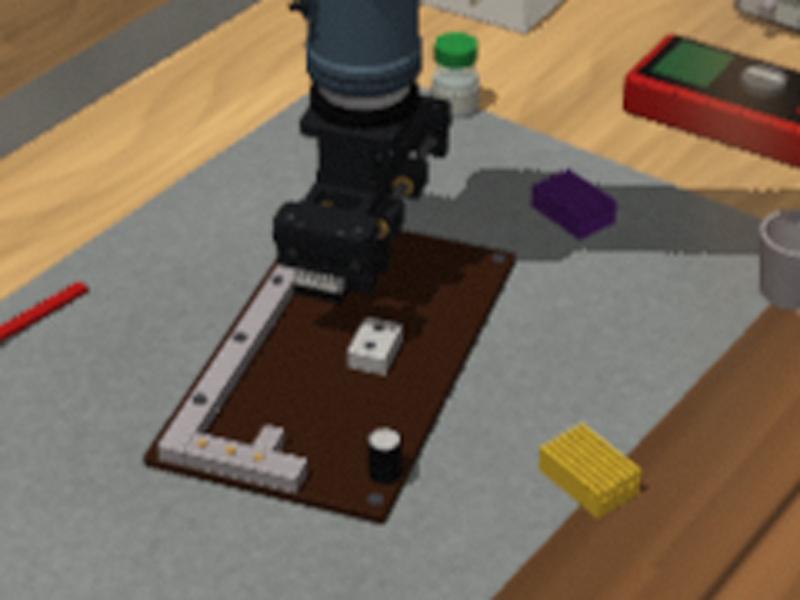

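The module's fins show against the rail at its far end, and the block and capacitor haven't moved. I'll retract, check from the top camera, then go behind the end face.

```bash
python3 - <<'E'
from h import *
import cv2
line(-22,-75,16,.1);line(-22,-75,90,.2)
manip.command_gripper(0)
q=manip.get_joint_pos();print(q)
for d in(np.pi/2,-np.pi/2):
    print(d,manip.inverse_kinematics(W(17,-130,90),[np.pi,0,J[2]+d]))
s=min((np.pi/2,-np.pi/2),key=lambda d:abs(np.array(manip.inverse_kinematics(W(17,-130,90),[np.pi,0,J[2]+d]))[6]))
pose(17,-170,100,s);print(s,manip.get_t())
for c in("top","side"): 
  im=manip.grab_frame(c);cv2.imwrite(f"pics/{c}2f.png",im[:,:,::-1])
a=cv2.imread("pics/top2f.png")[150:300,190:390];b=cv2.imread("pics/side2f.png")[180:330,210:410]
cv2.imwrite("pics/both2.png",np.vstack([cv2.resize(i,(400,300),interpolation=cv2.INTER_CUBIC) for i in(a,b)]))
cv2.imwrite("pics/top2.png",cv2.resize(a,(800,600),interpolation=cv2.INTER_CUBIC))
E
```

```text
[ 0.2416  0.6431 -0.2205  1.7888  0.1973  0.7321 -1.3508]
1.5707963267948966 [ 0.5353  0.7996 -0.6021  1.6039  0.5404  0.91    0.0394]
-1.5707963267948966 [ 0.0112  0.7205  0.1819  1.6399 -0.1677  0.7965 -2.5716]
1.5707963267948966 10.8083
```

View pics/top2.png

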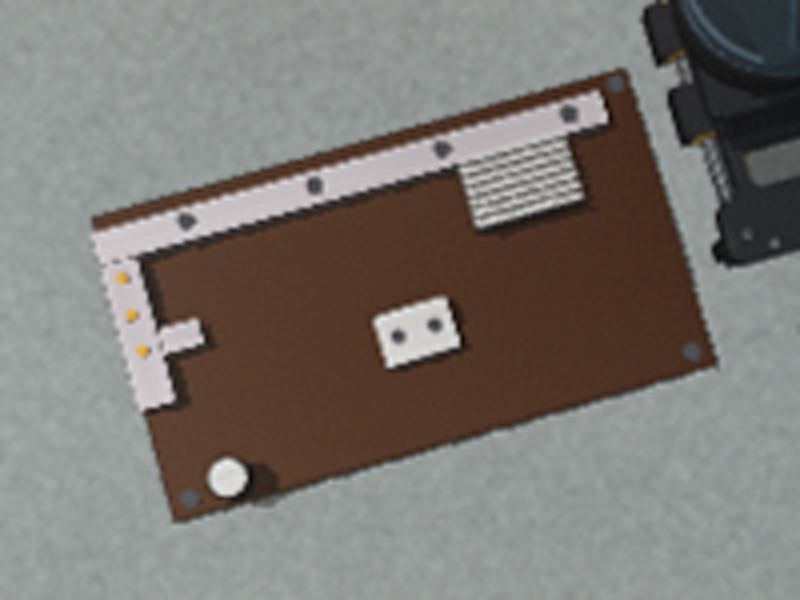

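The module lies flush along the rail with its tail at about (580,190), near jig y -111. The block and capacitor are untouched. Next I slide it in two legs with a slight rail-ward bias and a check between them.

```bash
python3 - <<'E'
from h import *
import cv2
s=np.pi/2
pose(16,-138,60,s); line(16,-138,16,.12);print(tcp(),F(),manip.get_t())
f0=F()
line(16,-112,16,.06);print(F()-f0)
line(17,-40,16,.06);print(F()-f0)
line(18,25,16,.06);print(tcp(),F()-f0,manip.get_t())
im=[manip.grab_frame(c)[:,:,::-1] for c in("top","side")]
cv2.imwrite("pics/both3.png",np.hstack([cv2.resize(i,(400,600),interpolation=cv2.INTER_CUBIC) for i in(im[0][160:310,200:300],im[1][190:340,225:325])]))
E
```

```text
[  16.0773 -138.3016] [ 0.2552 -0.7773  0.6272] 11.7417
[ 0.152   0.4403 -0.4571]
[ 0.1516  0.4599 -0.7286]
[18.1636 24.6566] [-0.3871  0.9262 -0.9648] 14.9083
```

View pics/both3.png

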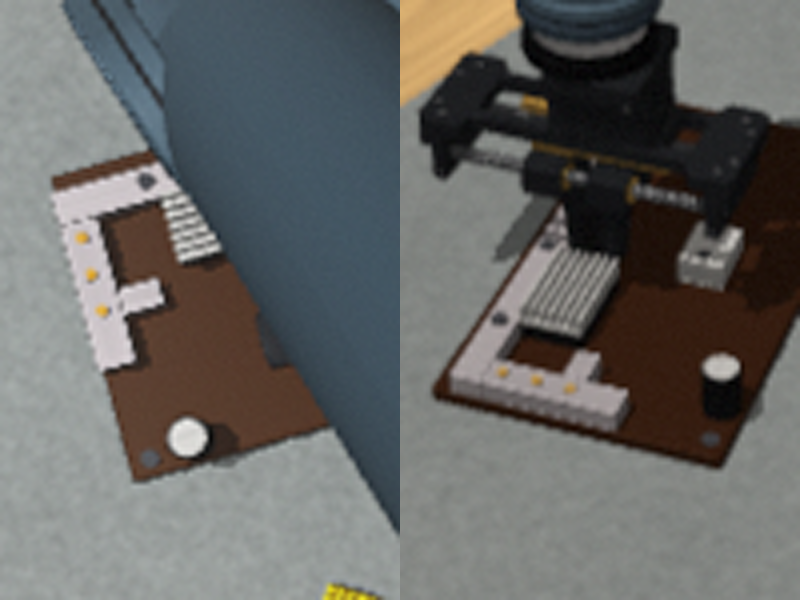

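The module is still flush to the rail and will clear the lip: in the side view its front edge is at about (550,330) and the lip at (585,360). I'll continue to the end stop.

```bash
python3 - <<'E'
from h import *
import cv2
s=np.pi/2
line(18.5,52,16,.05)
x,y=press(18.5,52,16,(0,1),1,6,18)
line(18,y-12,16,.1);line(18,y-12,60,.2)
# sideways press to the rail with closed fingers, well short of the lip
ym=y+10+18
pose(-35,ym-3,60,s);line(-35,ym-3,16,.12)
line(-22,ym-3,16,.06)
x,_=press(-22,ym-3,16,(1,0),0,5,12)
line(-35,ym-3,16,.1);line(-35,ym-3,120,.25)
pose(-50,-150,200,s);print(manip.get_t())
im=[manip.grab_frame(c)[:,:,::-1] for c in("top","side")]
cv2.imwrite("pics/both4.png",np.hstack([cv2.resize(i,(400,600),interpolation=cv2.INTER_CUBIC) for i in(im[0][160:310,200:300],im[1][190:340,225:325])]))
E
```

```text
press 11 [18.4288 61.4705] [-0.3228 -7.4328 -0.5873] 18.7
press 10 [-12.7734  88.9653] [-5.9234 -0.5648  6.6028] 23.3333
25.2833
```

View pics/both4.png

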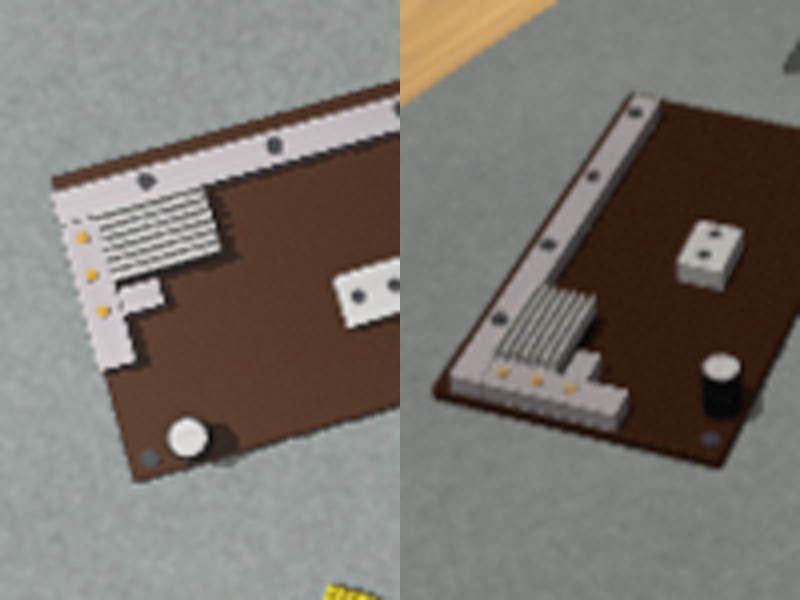

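The module sits in the pocket: its fins meet the stop at about (105,245) and the rail above, with the lip free. The stop contact reading (61.5 mm TCP) matches the expected geometry. The block and capacitor are unmoved.

```bash
python3 -c "
from workcell import manip
print(manip.hand_in())"
```

```text
the job is handed in; nothing more can be done
None
```

I pushed the module flat against the rail near jig y = -80, slid it along the rail into the corner pocket until it met the end stop, and handed the job in at about 25 s; the final pictures show it seated against rail and stop, with the block and capacitor unmoved.

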